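Catch and close the lid of a meter case

TASK

The lid of the small instrument case on the radio bench stands open on its stiff hinge. With a fingertip, tip it forward until it starts to fall, catch it from underneath on a finger while it is still well open, and lower it on that finger until it is fully shut, so that it never slams. Do not grip or pinch the lid or press hard on it, and leave the meter in the case and the handheld radio, speaker and screwdriver beside it where they are.

Things in the scene. Friction and masses are not known exactly. Their poses are not given: they have to be found in the camera images.
- case: Grey plastic instrument case, open on top, fixed to the bench; its flat hinged lid is 180 mm from hinge to free edge, 226 mm wide, 12 mm thick, 0.28 to 0.4 kg, grey outside, black underneath. Case 150 mm deep (its x), 220 mm wide (its y), 80 mm high, walls 6 mm. Origin: centre of its underside on the bench. Its x axis points from its front to its hinged back, roughly to the robot's left (+y, within 0.35 rad); z up.
- lid (a joint): Angle of the case's lid, rad: 0 = fully shut (level, lying on the rim), growing as it opens; stop at 1.85. The lid balances at about 1.5; hinge friction (0.05 N m) lets it stand from about 1.35 to 1.65. Tipped forward to about 1.3 it falls shut by itself, braked a little (damping 0.1 N m s), reaching 2 to 3 rad/s.
- lid_hinge (a point): Middle of the hinge axis, on the case's back top rim, 80 mm above the bench, 75 mm from the case centre along case x. The axis runs along case y, in the plane of the lid's underside.
- lid_edge (a point): Middle of the lid's free edge, at its black face, 180 mm from the hinge axis; moves with the lid; x axis points along the lid to the hinge, z out of its grey face. When shut, this edge juts 30 mm beyond the case's front wall as a ledge over the full width, underside 80 mm above the bench, so a finger sloping down and forward can carry it there all the way to shut.
- meter: Loose aluminium meter lying on the bed in the case, 80 x 120 x 26 mm (knob 9 mm more), top of knob 10 mm below the rim; origin centre of its underside. To be left alone.
- handheld: Loose black handheld radio standing beside the case, 36 x 60 x 125 mm with a 90 mm stub aerial (215 mm in all); origin centre of its foot. To be left alone.
- speaker: Loose black loudspeaker, 55 x 75 x 60 mm, beside the case; origin centre of its underside. To be left alone.
- driver: Loose screwdriver, 160 mm long, lying on the bench beside the case. To be left alone.

How it is judged:
On the way, in this order (a step that is already met when the one before it is completed fails the run):
1. the lid, tipped forward, is caught on a finger under its black face while still well open (0.35 to 1.25 rad), moving slower than 0.6 rad/s (value of joint lid between 0.35 and 1.25 rad and velocity of joint lid above -0.6 rad/s and contact force between the fingers and lid_c1 above 0.15 N), for 0.15 s.
2. nearly shut (0.03 to 0.3 rad), the lid still rests on the finger (value of joint lid between 0.03 and 0.3 rad and contact force between the fingers and lid_c1 above 0.15 N), for 0.1 s.
At the end, for the whole second after the job is handed in: The lid is fully shut (within 0.02 rad) and at rest (value of joint lid below 0.02 rad and velocity of joint lid between -0.05 and 0.05 rad/s); the robot touches nothing.
It fails at once if the lid slams: it closes the last 0.25 rad faster than 1.4 rad/s (value of joint lid below 0.25 rad and velocity of joint lid below -1.4 rad/s).
It fails at once if the lid is pinched: fingers press on its upper and lower half at once with more than 2 N each (contact force between the fingers and lid_c1 above 2 N and contact force between the fingers and lid_c0 above 2 N).
It fails at once if the lid is pressed with more than 25 N (contact force between any of the arm, the fingers and lid_c0 above 25 N or contact force between any of the arm, the fingers and lid_c1 above 25 N).
It fails at once if the meter, handheld radio, speaker or screwdriver is moved more than 10 mm (distance of any of meter, handheld, speaker, driver from where it was at the start of the episode above 0.01 m).
It also fails if it takes over 48 s, if anything falls off the work surface, if the arm or the gripper's body presses on something with over 40 N, if the wrist force passes 120 N, or if a joint passes its speed limit or range.

ROBOT

A 7-joint arm with a two-finger parallel gripper is mounted at the origin on the work surface. World frame = base frame: x ahead of the robot, y to its left, z up, the work surface at z = 0. Lengths are in m, angles in rad, forces in N, time in s.
With the tool pointing down it reaches from about 0.4 to 0.85 m from the base axis. Payload 10.4 kg.
Tool frame: the origin (TCP) lies between the finger pads; the fingertips stand 19 mm ahead of it and the grasp point (between the pads) is the TCP; z points along the fingers, x is the direction in which the jaws open and shut, and the axes are right-handed (so a half turn about z gives the same grasp; the last joint's range is limited). The gripper opens to 87 mm and grips with 3 to 60 N. Pads are 19 mm wide; open, the fingers measure 117 mm over their backs; the gripper's body (75 mm by 190 mm) begins 51 mm behind the grasp point.
Start: joints at [-1.169, 0.332, -0.065, 1.46, 0.022, 1.35, -0.088], TCP at [0.258, 0.569, 0.242] pointing down, gripper open.
Joint ranges: [-2.6, 2.6], [-0.5, 2.12], [-1.47, 1.34], [0.16, 2.42], [-1.27, 4.41], [0.06, 2.06], [-2.6, 2.6]. Speed limits (rad/s): [2.22, 2.22, 2.79, 2.79, 3.14, 3.14, 3.14].

INTERFACE

Orientations are given as a unit quaternion [x, y, z, w].
In Python, from bench import * gives the robot as it stands.
- The arm moves only by the tool step_arm, never from a script. Its argument "commands" is a list of rows, each a list of 6 numbers: the shift along the tool's x, y, z in m, then the turn, a rotation vector about the tool's x, y, z in rad. In form: [[tx, ty, tz, rx, ry, rz], ...]. A call has 1 to 12 rows; each row shifts and turns the commanded pose from where the row before left it, along the tool's axes as they then stand; what a row does not reach is not made up. A row lasts 1/10 s, in which the tool goes at most 50 mm and 8.59 degrees, less where a joint would pass 70% of its speed; a pose out of reach is approached as far as the arm can. A call with a gripper value outside its range is refused whole. "gripper" is the opening, from 0 (shut) to 1 (fully open), set as the call begins (left out, the last holds). The fingers move at their own pace and stop on an object; "grip_force" is the grip in N (left out, the last holds). Time passes only in rows, so rows that do not move let the fingers close. It gives the time, the measured TCP pose, the force and the opening at its end, in the units of the state.
- read_state(): the state, without advancing time (a new reading comes with each control period).
- camera(name): name is "scene" or "top" or "wrist"; returns the picture (384x512x3 uint8, red, green, blue); there is no depth.
- get_calibration(name): a dict with "fx", "fy", "cx", "cy" (pixels), "R" (3x3) and "t" (3): a world point X has camera coordinates R X + t. Camera axes: x right, y down, z forward; pixel columns grow to the right and rows downward; lengths in m; the calibration is good to about 2 mm. The wrist camera is an equidistant fisheye: a pixel r from the principal point sees the ray r / f radians off the axis. A picture is of the moment at which its call begins: read the wrist's pose just before it. get_calibration takes no time and is no camera call; for the wrist camera it gives the pose at the moment of the call.
- close_job(): hands the job in, once; it reports no verdict.
The state is a dict: "time": time; "joint_positions": joint angles; "joint_vel": joint speeds; "joint_torque": joint torques, N m; "ee_pos": TCP position; "eef_rot": TCP orientation; "ft_force": force on the tool from outside, world axes, zero at the start; "torque": the same for the moment, N m; "width": finger opening in m.
Only numpy, scipy, OpenCV 4.12 (cv2) and the standard library are available. Lean on these libraries where they do the work, as an engineer would, in place of code of your own. Each camera call takes 0.05 s, during which the arm holds its last target. There are 200 camera calls.

## Working session

There is one attempt and no reset: what is moved stays moved. The work goes in short steps, Python scripts to look and compute and a tool call to move; the robot and the scene stay as the last step left them, time stands still between calls to the robot, and variables do not carry over. Pictures are saved under pics/ and viewed, on a budget of 10 in all, crops included, one or two more only if the job needs it, and the job is handed in when it is done.

Besides the shell and the picture viewer there is one more tool, called after "Emit:" as a command line: name --pt "numbers of a row" for each row, then --argument value for the rest. step_arm: Moves the arm, as the interface text tells. Its arguments: {"type":"object","properties":{"commands":{"type":"array","items":{"type":"array","items":{"type":"number"}}},"gripper":{"type":"number"},"grip_force":{"type":"number"}},"required":["commands"]}

```bash
mkdir -p pics
python3 - <<'E'
from bench import *
import cv2, numpy as np
s=read_state(); print(s)
a=camera("scene");b=camera("top")
for n,i in(("scene",a),("top",b)): cv2.imwrite(f"pics/{n}0.png",cv2.cvtColor(i,cv2.COLOR_RGB2BGR)); print(n,get_calibration(n))
E
```

```text
{'time': 0.0, 'joint_positions': array([-1.16859344,  0.33286896, -0.06473072,  1.46095537,  0.0215873 ,
        1.3499256 , -0.08849991]), 'joint_vel': array([-0.00094061, -0.00046474,  0.00140481, -0.00138329,  0.00030574,
       -0.00069382,  0.00067631]), 'joint_torque': array([ 6.93946386e-04, -6.23271275e+01,  2.49573524e-02, -3.89897382e+01,
       -6.14056620e-02,  3.97303922e-02,  7.55726796e-05]), 'ee_pos': array([0.25741786, 0.56911325, 0.24074912]), 'eef_rot': array([ 8.40266936e-01,  5.42172428e-01, -6.01168541e-04,  4.16026811e-04]), 'ft_force': array([-0.2021671 ,  0.34168197,  0.17376277]), 'torque': array([-0.07199018,  0.02654682,  0.05912279]), 'width': 0.08683321255671371}
scene {'fx': 450.85594742756894, 'fy': 450.85594742756894, 'cx': 259.07947638989344, 'cy': 195.15549503781614, 'R': array([[-0.49254525,  0.86996139,  0.02379838],
       [ 0.4853224 ,  0.29726773, -0.82224939],
       [-0.72239971, -0.39344514, -0.56862956]]), 't': array([ 0.23168235, -0.22171407,  1.54944482])}
top {'fx': 402.09041615870166, 'fy': 402.09041615870166, 'cx': 259.51571988341453, 'cy': 192.46874112708434, 'R': array([[-2.65568014e-05, -9.99991336e-01, -4.16261445e-03],
       [-9.77316139e-01,  9.07536187e-04, -2.11783711e-01],
       [ 2.11785653e-01,  4.06256598e-03, -9.77307696e-01]]), 't': array([0.03645636, 0.56003333, 0.87225248])}
```

View pics/scene0.png

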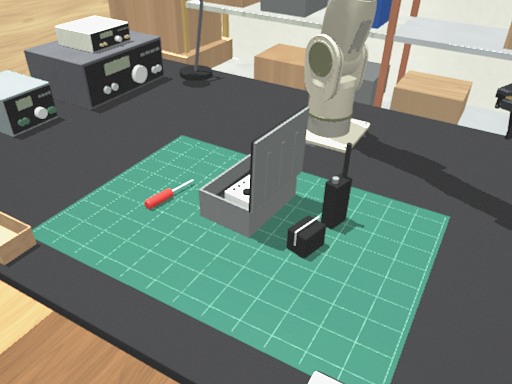

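View pics/top0.png

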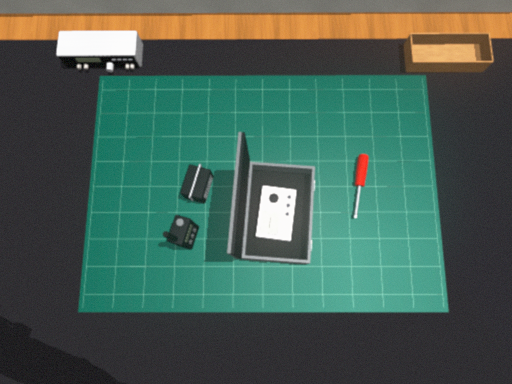

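The scene view shows the case near the mat centre with its lid about upright. The handheld (335,200) and speaker (306,237) are on the hinge side, and the screwdriver is on the front side. In the top view the rim corners are about (248,162), (315,165), (311,263) and (243,260), and the lid's top edge runs from (240,133) to (230,253).

```bash
cat > h.py <<'E'
from bench import *
import cv2, numpy as np
from scipy.spatial.transform import Rotation as Ro
def ray(n,uv,z):
    c=get_calibration(n); d=np.array([(uv[0]-c['cx'])/c['fx'],(uv[1]-c['cy'])/c['fy'],1.])
    o=-c['R'].T@c['t']; w=c['R'].T@d
    return o+w*(z-o[2])/w[2]
def proj(n,X):
    c=get_calibration(n); p=c['R']@X+c['t']; return c['fx']*p[0]/p[2]+c['cx'],c['fy']*p[1]/p[2]+c['cy']
E
python3 - <<'E'
from h import *
for n,uv,z in [("top",(248,162),.08),("top",(315,165),.08),("top",(311,263),.08),("top",(243,260),.08),("top",(241,133),.26),("top",(231,253),.26),("scene",(309,113),.26),("scene",(253,156),.26),("scene",(202,191),.08),("scene",(250,210),.08),("top",(183,222),.125),("top",(198,185),.06),("top",(356,217),.01)]: print(n,uv,ray(n,uv,z).round(3))
i=cv2.resize(cv2.imread("pics/top0.png")[120:280,160:330],None,fx=3.5,fy=3.5,interpolation=2)
j=cv2.resize(cv2.imread("pics/scene0.png")[100:240,180:360],None,fx=3.2,fy=3.2,interpolation=2)
w=max(i.shape[1],j.shape[1]); 
cv2.imwrite("pics/z.png",i);
E
```

```text
top (248, 162) [0.628 0.063 0.08 ]
top (315, 165) [ 0.62  -0.092  0.08 ]
top (311, 263) [ 0.398 -0.076  0.08 ]
top (243, 260) [0.405 0.072 0.08 ]
top (241, 133) [0.631 0.07  0.26 ]
top (231, 253) [0.408 0.085 0.26 ]
scene (309, 113) [0.44  0.108 0.26 ]
scene (253, 156) [0.681 0.099 0.26 ]
scene (202, 191) [ 0.619 -0.076  0.08 ]
scene (250, 210) [0.625 0.061 0.08 ]
top (183, 222) [0.482 0.198 0.125]
top (198, 185) [0.578 0.18  0.06 ]
top (356, 217) [ 0.51  -0.196  0.01 ]
```

View pics/z.png

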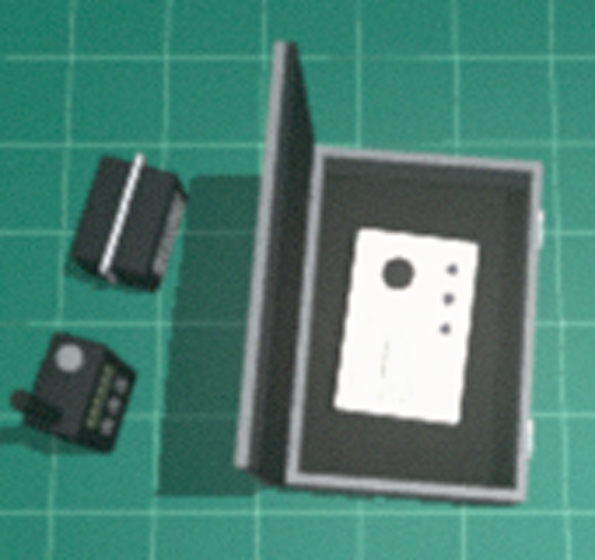

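Emit:
step_arm --pt "0 0 -0.03 0 0 -0.088" --pt "0 0 -0.03 0 0 -0.088" --pt "0 0 -0.03 0 0 -0.088" --pt "0 0 -0.03 0 0 -0.089" --pt "-0.0235 0.0148 0 0 0 0" --pt "-0.0235 0.0148 0 0 0 0" --pt "-0.0235 0.0148 0 0 0 0" --pt "-0.0235 0.0148 0 0 0 0" --pt "-0.0235 0.0148 0 0 0 0" --pt "-0.0235 0.0148 0 0 0 0" --pt "-0.0235 0.0148 0 0 0 0" --pt "-0.0235 0.0148 0 0 0 0" --gripper 1

```text
time: 1.3
ee_pos: [0.3625, 0.3723, 0.3613]
eef_rot: [0.732, 0.681, -0.0, 0.0]
ft_force: [-0.0, 0.3, -0.2]
width: 0.0869
```

Emit:
step_arm --pt "-0.0235 0.0148 0 0 0 0" --pt "-0.0235 0.0148 0 0 0 0" --pt "-0.0235 0.0148 0 0 0 0" --pt "-0.0235 0.0148 0 0 0 0" --pt "-0.0235 0.0148 0 0 0 0" --pt "-0.0235 0.0148 0 0 0 0" --pt "-0.0235 0.0148 0 0 0 0" --pt "-0.0235 0.0148 0 0 0 0" --pt "-0.0235 0.0148 0 0 0 0" --pt "-0.0235 0.0148 0 0 0 0" --pt "-0.0235 0.0148 0 0 0 0" --pt "-0.0235 0.0148 0 0 0 0"

```text
time: 2.5
ee_pos: [0.5194, 0.0784, 0.3613]
eef_rot: [0.732, 0.681, -0.0, -0.0]
ft_force: [1.0, -0.2, 0.5]
width: 0.0868
```

Run:
```python
from h import *
s=read_state(); print(s['time'],s['joint_positions'].round(3),s['ee_pos'].round(4)); print(Ro.from_quat(s['eef_rot']).as_matrix().round(3))
cv2.imwrite("pics/w1.png",cv2.cvtColor(camera("wrist"),cv2.COLOR_RGB2BGR))
```

```text
2.5 [-0.559  0.064  0.343  1.535 -0.022  1.546  1.283] [0.5194 0.0784 0.3613]
[[ 0.072  0.997 -0.   ]
 [ 0.997 -0.072 -0.   ]
 [-0.    -0.    -1.   ]]
```

View pics/w1.png

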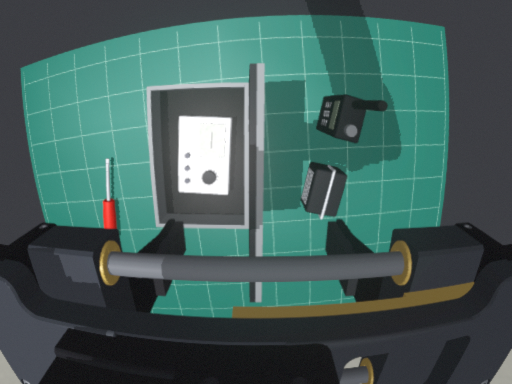

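The wrist view shows the lid edge-on at column 257, midway between the fingers (172 and 340), so the gripper straddles it. Next I rehearse the final tilted pose in free air in front of the open lid to check reach.

Emit:
step_arm --pt "0 0 0 0 0.131 0" --pt "0 0 0 0 0.131 0" --pt "0 0 0 0 0.131 0" --pt "0 0 0 0 0.131 0" --pt "0 0 0 0 0.131 0" --pt "0 0 0 0 0.131 0" --gripper 0.7

```text
time: 3.15
ee_pos: [0.5193, 0.079, 0.3623]
eef_rot: [0.676, 0.628, 0.283, -0.262]
ft_force: [-0.6, 0.4, -1.2]
width: 0.0618
```

Emit:
step_arm --pt "-0.015 0 -0.015 0 0 0" --pt "-0.015 0 -0.015 0 0 0" --pt "-0.015 0 -0.015 0 0 0" --pt "-0.015 0 -0.015 0 0 0" --pt "-0.015 0 -0.015 0 0 0" --pt "-0.015 0 -0.015 0 0 0" --pt "-0.015 0 -0.015 0 0 0" --pt "-0.015 0 -0.015 0 0 0"

```text
time: 3.95
ee_pos: [0.5067, -0.0904, 0.3612]
eef_rot: [0.676, 0.629, 0.28, -0.261]
ft_force: [-0.3, -0.5, -0.1]
width: 0.0607
```

Emit:
step_arm --pt "-0.0147 0 0.0147 0 0 0" --pt "-0.0147 0 0.0147 0 0 0" --pt "-0.0147 0 0.0147 0 0 0" --pt "-0.0147 0 0.0147 0 0 0" --pt "-0.0147 0 0.0147 0 0 0" --pt "-0.0147 0 0.0147 0 0 0" --pt "-0.0147 0 0.0147 0 0 0" --pt "-0.0147 0 0.0147 0 0 0" --pt "-0.0147 0 0.0147 0 0 0" --pt "-0.0147 0 0.0147 0 0 0" --pt "-0.0147 0 0.0147 0 0 0" --pt "-0.0147 0 0.0147 0 0 0"

```text
time: 5.15
ee_pos: [0.5068, -0.0894, 0.1108]
eef_rot: [0.676, 0.629, 0.28, -0.261]
ft_force: [0.3, 0.4, -0.9]
width: 0.0609
```

Run:
```python
from h import *
s=read_state(); print(s['time'],s['joint_positions'].round(3),s['ee_pos'].round(4),s['width']); print(Ro.from_quat(s['eef_rot']).as_matrix().round(3))
cv2.imwrite("pics/s2.png",cv2.resize(cv2.cvtColor(camera("scene"),cv2.COLOR_RGB2BGR)[60:280,130:400],None,fx=2.5,fy=2.5))
```

```text
5.15 [ 0.024  0.55   0.605  1.804 -0.942  1.509  2.512] [ 0.5068 -0.0894  0.1108] 0.0608617726488018
[[ 0.051  0.997  0.05 ]
 [ 0.705 -0.072  0.706]
 [ 0.708 -0.001 -0.707]]
```

View pics/s2.png

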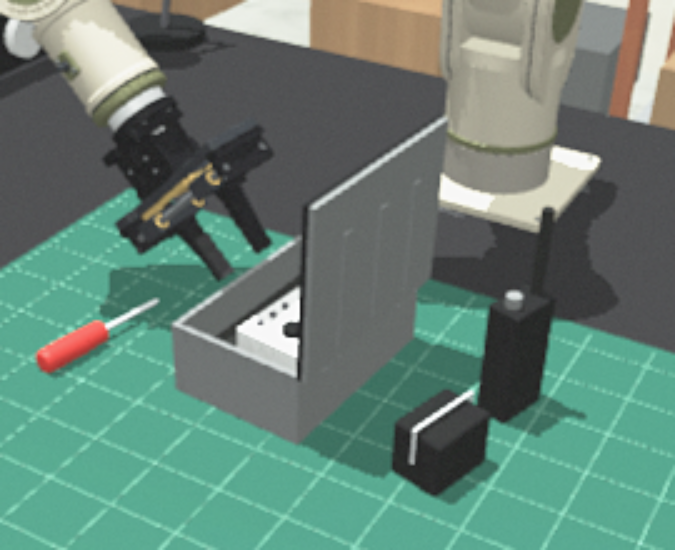

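The picture shows the hand in front of the case with its tilted fingers at the front rim. The tilted end pose is reachable, and the lid and side objects are untouched. Retracing to straddle the lid.

Emit:
step_arm --pt "0.0147 0 -0.0147 0 0 0" --pt "0.0147 0 -0.0147 0 0 0" --pt "0.0147 0 -0.0147 0 0 0" --pt "0.0147 0 -0.0147 0 0 0" --pt "0.0147 0 -0.0147 0 0 0" --pt "0.0147 0 -0.0147 0 0 0" --pt "0.0147 0 -0.0147 0 0 0" --pt "0.0147 0 -0.0147 0 0 0" --pt "0.0147 0 -0.0147 0 0 0" --pt "0.0147 0 -0.0147 0 0 0" --pt "0.0147 0 -0.0147 0 0 0" --pt "0.0147 0 -0.0147 0 0 0"

```text
time: 6.4
ee_pos: [0.5065, -0.0897, 0.3627]
eef_rot: [0.676, 0.629, 0.28, -0.261]
ft_force: [0.3, 0.4, -0.8]
width: 0.0608
```

Emit:
step_arm --pt "0.015 0 0.015 0 0 0" --pt "0.015 0 0.015 0 0 0" --pt "0.015 0 0.015 0 0 0" --pt "0.015 0 0.015 0 0 0" --pt "0.015 0 0.015 0 0 0" --pt "0.015 0 0.015 0 0 0" --pt "0.015 0 0.015 0 0 0" --pt "0.015 0 0.015 0 0 0"

```text
time: 7.2
ee_pos: [0.5187, 0.0803, 0.3619]
eef_rot: [0.676, 0.629, 0.28, -0.261]
ft_force: [-0.5, -0.1, 0.1]
width: 0.0608
```

Emit:
step_arm --pt "0 0 0 0 -0.131 0" --pt "0 0 0 0 -0.131 0" --pt "0 0 0 0 -0.131 0" --pt "0 0 0 0 -0.131 0" --pt "0 0 0 0 -0.131 0" --pt "0 0 0 0 -0.131 0" --pt "0 0 0 0 0 0"

```text
time: 7.9
ee_pos: [0.5186, 0.0836, 0.3616]
eef_rot: [0.73, 0.684, -0.001, 0.001]
ft_force: [0.2, -0.2, 0.5]
width: 0.0609
```

Run:
```python
from h import *
s=read_state(); print(s['time'],s['joint_positions'].round(3),s['ee_pos'].round(4),s['width']); R=Ro.from_quat(s['eef_rot']).as_matrix();print(R.round(3))
# lowering plan: edge theta 1.04->-0.03, phi 0->.7
h,sc=.0305,.004
th=np.r_[np.linspace(1.04,-.03,37)]; ph=.7*(1.04-th)/1.07
e=np.c_[np.cos(ph),np.sin(ph)]; d=np.c_[np.sin(ph),-np.cos(ph)]
ov=np.interp(th,[0,1.04],[sc,.000])[:,None]
T=np.c_[-.18*np.cos(th),.08+.18*np.sin(th)]+h*e-ov*d
print("start",T[0],"end",T[-1])
for i in range(36):
    D=T[i+1]-T[i]; print("[%.4f, 0, %.4f, 0, %.4f, 0],"%(D@e[i],D@d[i],ph[i+1]-ph[i]), end="\n" if i%12==11 else " ")
```

```text
7.9 [-0.577  0.064  0.35   1.535 -0.02   1.547  1.279] [0.5186 0.0836 0.3616] 0.060934748176054494
[[ 0.065  0.998 -0.   ]
 [ 0.998 -0.065 -0.003]
 [-0.003 -0.    -1.   ]]
start [-0.06061965  0.23523276] end [-0.15916819  0.09730882]
[-0.0046, 0, 0.0021, 0, 0.0194, 0], [-0.0046, 0, 0.0021, 0, 0.0194, 0], [-0.0045, 0, 0.0022, 0, 0.0194, 0], [-0.0045, 0, 0.0022, 0, 0.0194, 0], [-0.0045, 0, 0.0023, 0, 0.0194, 0], [-0.0044, 0, 0.0023, 0, 0.0194, 0], [-0.0044, 0, 0.0023, 0, 0.0194, 0], [-0.0044, 0, 0.0024, 0, 0.0194, 0], [-0.0044, 0, 0.0024, 0, 0.0194, 0], [-0.0043, 0, 0.0025, 0, 0.0194, 0], [-0.0043, 0, 0.0025, 0, 0.0194, 0], [-0.0043, 0, 0.0026, 0, 0.0194, 0],
[-0.0042, 0, 0.0026, 0, 0.0194, 0], [-0.0042, 0, 0.0027, 0, 0.0194, 0], [-0.0042, 0, 0.0027, 0, 0.0194, 0], [-0.0041, 0, 0.0027, 0, 0.0194, 0], [-0.0041, 0, 0.0028, 0, 0.0194, 0], [-0.0041, 0, 0.0028, 0, 0.0194, 0], [-0.0040, 0, 0.0029, 0, 0.0194, 0], [-0.0040, 0, 0.0029, 0, 0.0194, 0], [-0.0040, 0, 0.0029, 0, 0.0194, 0], [-0.0039, 0, 0.0030, 0, 0.0194, 0], [-0.0039, 0, 0.0030, 0, 0.0194, 0], [-0.0039, 0, 0.0031, 0, 0.0194, 0],
[-0.0038, 0, 0.0031, 0, 0.0194, 0], [-0.0038, 0, 0.0031, 0, 0.0194, 0], [-0.0037, 0, 0.0032, 0, 0.0194, 0], [-0.0037, 0, 0.0032, 0, 0.0194, 0], [-0.0037, 0, 0.0033, 0, 0.0194, 0], [-0.0036, 0, 0.0033, 0, 0.0194, 0], [-0.0036, 0, 0.0033, 0, 0.0194, 0], [-0.0035, 0, 0.0034, 0, 0.0194, 0], [-0.0035, 0, 0.0034, 0, 0.0194, 0], [-0.0035, 0, 0.0034, 0, 0.0194, 0], [-0.0034, 0, 0.0035, 0, 0.0194, 0], [-0.0034, 0, 0.0036, 0, 0.0194, 0],
```

Emit:
step_arm --pt "-0.006 0 0 0 0 0" --pt "0 0 0.0127 0 0 0" --pt "0 0 0.0127 0 0 0" --pt "0 0 0.0127 0 0 0" --pt "0 0 0.0127 0 0 0" --pt "0 0 0.0127 0 0 0" --pt "0 0 0.0127 0 0 0" --pt "0 0 0.0127 0 0 0" --pt "0 0 0.0127 0 0 0" --pt "0 0 0.0127 0 0 0" --pt "0 0 0.0123 0 0 0" --pt "0 0 0 0 0 0"

```text
time: 9.1
ee_pos: [0.5178, 0.0733, 0.233]
eef_rot: [0.732, 0.681, -0.001, -0.001]
ft_force: [0.5, 0.3, 0.5]
width: 0.0612
```

Run:
```python
from h import *
s=read_state(); print(s['time'],s['ee_pos'].round(4),s['ft_force'])
cv2.imwrite("pics/t3.png",cv2.resize(cv2.cvtColor(camera("top"),cv2.COLOR_RGB2BGR)[100:290,140:390],None,fx=2,fy=2))
cv2.imwrite("pics/s3.png",cv2.resize(cv2.cvtColor(camera("scene"),cv2.COLOR_RGB2BGR)[60:280,130:400],None,fx=2.5,fy=2.5))
```

```text
9.1 [0.5178 0.0733 0.233 ] [0.5497258  0.31375295 0.4890784 ]
```

View pics/s3.png

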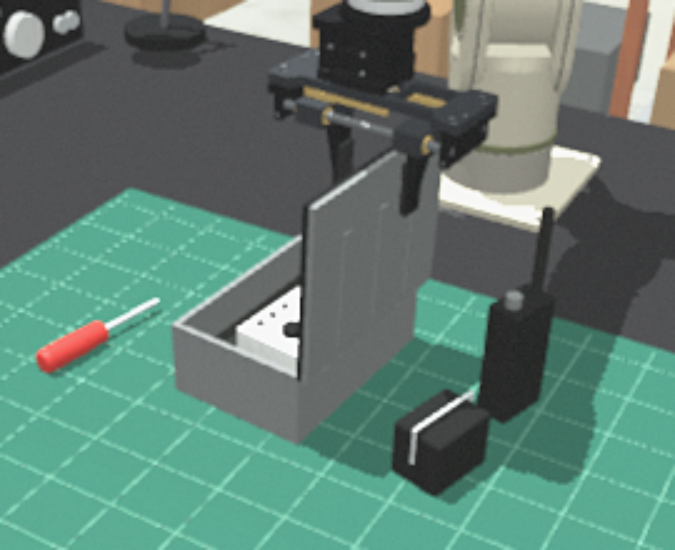

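The picture shows one finger on each side of the lid's top edge, with neither touching. Now I push it forward slowly with the rear finger.

Emit:
step_arm --pt "-0.0045 0 0 0 0 0" --pt "-0.0045 0 0 0 0 0" --pt "-0.0045 0 0 0 0 0" --pt "-0.0045 0 0 0 0 0" --pt "-0.0045 0 0 0 0 0" --pt "-0.0045 0 0 0 0 0" --pt "-0.0045 0 0 0 0 0" --pt "-0.0045 0 0 0 0 0" --pt "-0.0045 0 0 0 0 0" --pt "-0.0045 0 0 0 0 0" --pt "-0.0045 0 0 0 0 0" --pt "-0.0045 0 0 0 0 0"

```text
time: 10.4
ee_pos: [0.5147, 0.0192, 0.2349]
eef_rot: [0.732, 0.681, -0.0, -0.0]
ft_force: [1.4, 0.2, 0.7]
width: 0.0609
```

Emit:
step_arm --pt "-0.0045 0 0 0 0 0" --pt "-0.0045 0 0 0 0 0" --pt "-0.0045 0 0 0 0 0" --pt "-0.0045 0 0 0 0 0" --pt "0 0 0 0 0 0" --pt "0 0 0 0 0 0" --pt "0 0 0 0 0 0" --pt "0 0 0 0 0 0" --pt "0 0 0 0 0 0" --pt "0 0 0 0 0 0" --pt "0 0 0 0 0 0" --pt "0 0 0 0 0 0"

```text
time: 11.6
ee_pos: [0.5135, 0.0016, 0.2349]
eef_rot: [0.732, 0.681, 0.0, -0.0]
ft_force: [0.5, -0.0, -1.3]
width: 0.0609
```

Run:
```python
from h import *
s=read_state(); print(s['time'],s['ee_pos'].round(4),s['ft_force'])
cv2.imwrite("pics/s4.png",cv2.resize(cv2.cvtColor(camera("scene"),cv2.COLOR_RGB2BGR)[60:280,130:400],None,fx=2.5,fy=2.5))
```

```text
11.6 [0.5135 0.0016 0.2349] [ 0.49105577 -0.01095724 -1.34564348]
```

View pics/s4.png

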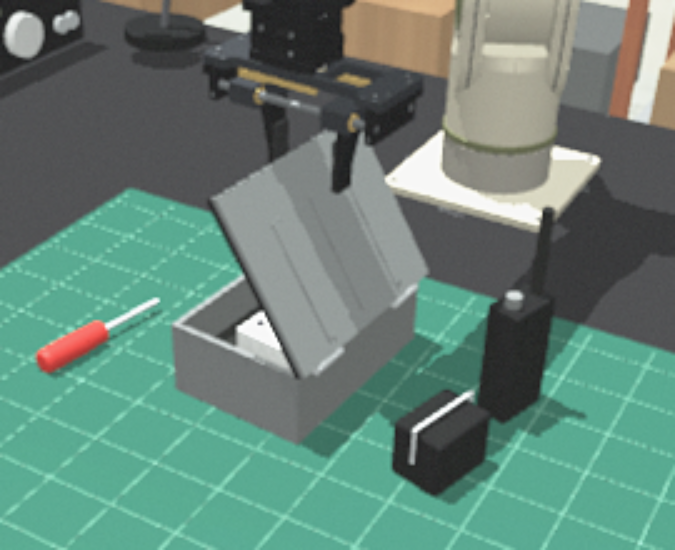

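The lid has tipped and now rests on the front finger, at about 1.0 rad. Next I lower it along the arc while tilting the hand.

Emit:
step_arm --pt "-0.0046 0 0.0021 0 0.0194 0" --pt "-0.0046 0 0.0021 0 0.0194 0" --pt "-0.0045 0 0.0022 0 0.0194 0" --pt "-0.0045 0 0.0022 0 0.0194 0" --pt "-0.0045 0 0.0023 0 0.0194 0" --pt "-0.0044 0 0.0023 0 0.0194 0" --pt "-0.0044 0 0.0023 0 0.0194 0" --pt "-0.0044 0 0.0024 0 0.0194 0" --pt "-0.0044 0 0.0024 0 0.0194 0" --pt "-0.0043 0 0.0025 0 0.0194 0" --pt "-0.0043 0 0.0025 0 0.0194 0" --pt "-0.0043 0 0.0026 0 0.0194 0"

```text
time: 12.85
ee_pos: [0.5099, -0.0485, 0.2014]
eef_rot: [0.727, 0.676, 0.086, -0.08]
ft_force: [-0.3, -0.6, -1.2]
width: 0.061
```

Emit:
step_arm --pt "-0.0042 0 0.0026 0 0.0194 0" --pt "-0.0042 0 0.0027 0 0.0194 0" --pt "-0.0042 0 0.0027 0 0.0194 0" --pt "-0.0041 0 0.0027 0 0.0194 0" --pt "-0.0041 0 0.0028 0 0.0194 0" --pt "-0.0041 0 0.0028 0 0.0194 0" --pt "-0.004 0 0.0029 0 0.0194 0" --pt "-0.004 0 0.0029 0 0.0194 0" --pt "-0.004 0 0.0029 0 0.0194 0" --pt "-0.0039 0 0.003 0 0.0194 0" --pt "-0.0039 0 0.003 0 0.0194 0" --pt "-0.0039 0 0.0031 0 0.0194 0"

```text
time: 14.05
ee_pos: [0.5075, -0.0823, 0.1532]
eef_rot: [0.712, 0.663, 0.17, -0.158]
ft_force: [0.3, -0.4, -0.4]
width: 0.0609
```

Run:
```python
from h import *
s=read_state(); print(s['time'],s['joint_positions'].round(3),s['ee_pos'].round(4),s['ft_force']); print(Ro.from_quat(s['eef_rot']).as_matrix().round(3))
cv2.imwrite("pics/s5.png",cv2.resize(cv2.cvtColor(camera("scene"),cv2.COLOR_RGB2BGR)[60:280,130:400],None,fx=2.5,fy=2.5))
```

```text
14.05 [-0.11   0.292  0.54   1.839 -0.612  1.289  2.169] [ 0.5075 -0.0823  0.1532] [ 0.29248288 -0.41166413 -0.41797126]
[[ 0.064  0.997  0.032]
 [ 0.891 -0.072  0.449]
 [ 0.45   0.    -0.893]]
```

View pics/s5.png

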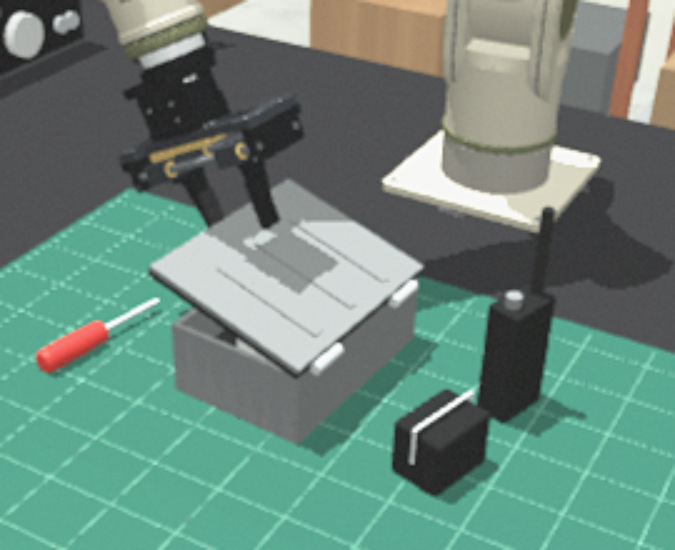

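The lid rests on the lower finger at about 0.3 rad, and the upper finger is clear of the grey face. Continuing to shut.

Emit:
step_arm --pt "-0.0038 0 0.0031 0 0.0194 0" --pt "-0.0038 0 0.0031 0 0.0194 0" --pt "-0.0037 0 0.0032 0 0.0194 0" --pt "-0.0037 0 0.0032 0 0.0194 0" --pt "0 0 0 0 0 0" --pt "0 0 0 0 0 0" --pt "-0.0037 0 0.0033 0 0.0194 0" --pt "-0.0036 0 0.0033 0 0.0194 0" --pt "-0.0036 0 0.0033 0 0.0194 0" --pt "-0.0035 0 0.0034 0 0.0194 0" --pt "-0.0035 0 0.0034 0 0.0194 0" --pt "-0.0035 0 0.0034 0 0.0194 0"

```text
time: 15.3
ee_pos: [0.5066, -0.0958, 0.1064]
eef_rot: [0.692, 0.644, 0.238, -0.221]
ft_force: [0.2, -0.9, 0.0]
width: 0.0608
```

Emit:
step_arm --pt "-0.0034 0 0.0035 0 0.0194 0" --pt "-0.0034 0 0.0036 0 0.0194 0" --pt "0 0 0 0 0 0"

```text
time: 15.6
ee_pos: [0.5059, -0.097, 0.0959]
eef_rot: [0.688, 0.64, 0.25, -0.234]
ft_force: [-0.7, -0.0, 0.8]
width: 0.061
```

Run:
```python
from h import *
s=read_state(); print(s['time'],s['joint_positions'].round(3),s['ee_pos'].round(4),s['ft_force']); print(Ro.from_quat(s['eef_rot']).as_matrix().round(3))
cv2.imwrite("pics/s6.png",cv2.resize(cv2.cvtColor(camera("scene"),cv2.COLOR_RGB2BGR)[110:260,150:350],None,fx=4,fy=4))
```

```text
15.6 [ 0.087  0.502  0.491  1.816 -0.846  1.393  2.451] [ 0.5059 -0.097   0.0959] [-0.66084465 -0.0057707   0.79872267]
[[ 0.057  0.997  0.045]
 [ 0.763 -0.073  0.642]
 [ 0.644 -0.002 -0.765]]
```

View pics/s6.png

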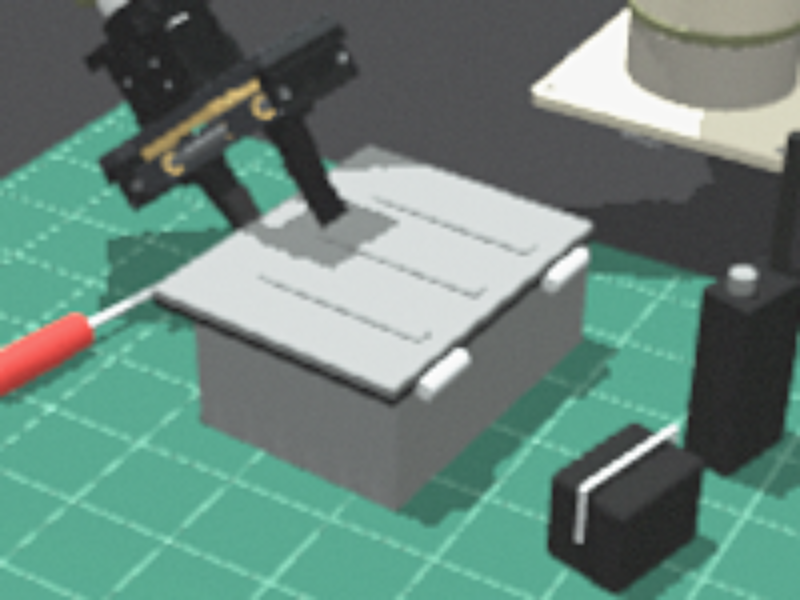

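The lid lies level on the rim. Now I slide the finger out to the front, then lift the hand away.

Emit:
step_arm --pt "-0.0038 0 -0.0032 0 0 0" --pt "-0.0038 0 -0.0032 0 0 0" --pt "-0.0038 0 -0.0032 0 0 0" --pt "-0.0038 0 -0.0032 0 0 0" --pt "-0.0038 0 -0.0032 0 0 0" --pt "-0.0038 0 -0.0032 0 0 0" --pt "-0.0038 0 -0.0032 0 0 0" --pt "-0.0038 0 -0.0032 0 0 0" --pt "0 0 0 0 0 0"

```text
time: 16.55
ee_pos: [0.5035, -0.1373, 0.0969]
eef_rot: [0.688, 0.64, 0.25, -0.233]
ft_force: [-0.1, 0.7, 0.4]
width: 0.0608
```

Emit:
step_arm --pt "0.0097 0 -0.0115 0 0 0" --pt "0.0097 0 -0.0115 0 0 0" --pt "0.0097 0 -0.0115 0 0 0" --pt "0.0097 0 -0.0115 0 0 0" --pt "0.0097 0 -0.0115 0 0 0" --pt "0.0097 0 -0.0115 0 0 0" --pt "0.0097 0 -0.0115 0 0 0" --pt "0.0097 0 -0.0115 0 0 0" --pt "0 0 0 0 0 0" --pt "0 0 0 0 0 0"

```text
time: 17.55
ee_pos: [0.5036, -0.1362, 0.2174]
eef_rot: [0.688, 0.64, 0.251, -0.233]
ft_force: [0.1, -0.2, -0.0]
width: 0.0611
```

Run:
```python
from h import *
s=read_state(); print(s['time'],s['ee_pos'].round(4),s['ft_force'])
cv2.imwrite("pics/s7.png",cv2.resize(cv2.cvtColor(camera("scene"),cv2.COLOR_RGB2BGR)[110:260,150:350],None,fx=4,fy=4))
for X in [(.62,-.092,.08),(.398,-.076,.08)]: print(proj("scene",np.array(X)))
u=np.array([.072,.997]);v=np.array([-.997,.072]);h0=np.array([.52,.066])
for k in(-.113,.113):
  for z in (.08,.092):
    p=h0-.18*u+k*v; q=proj("scene",np.array([*p,z])); print("lid front corner crop px",k,z,(q[0]-150)*4,(q[1]-110)*4)
```

```text
17.55 [ 0.5036 -0.1362  0.2174] [ 0.12073602 -0.16941273 -0.0356551 ]
(np.float64(196.4089954408235), np.float64(189.40031151783052))
(np.float64(248.74668446761805), np.float64(152.85752091326333))
lid front corner crop px -0.113 0.08 146.51478404425222 303.24138349097313
lid front corner crop px -0.113 0.092 145.1819998259001 286.7924352956135
lid front corner crop px 0.113 0.08 361.5036031581943 158.34376392724664
lid front corner crop px 0.113 0.092 361.5072111774125 143.15783619474246
```

View pics/s7.png

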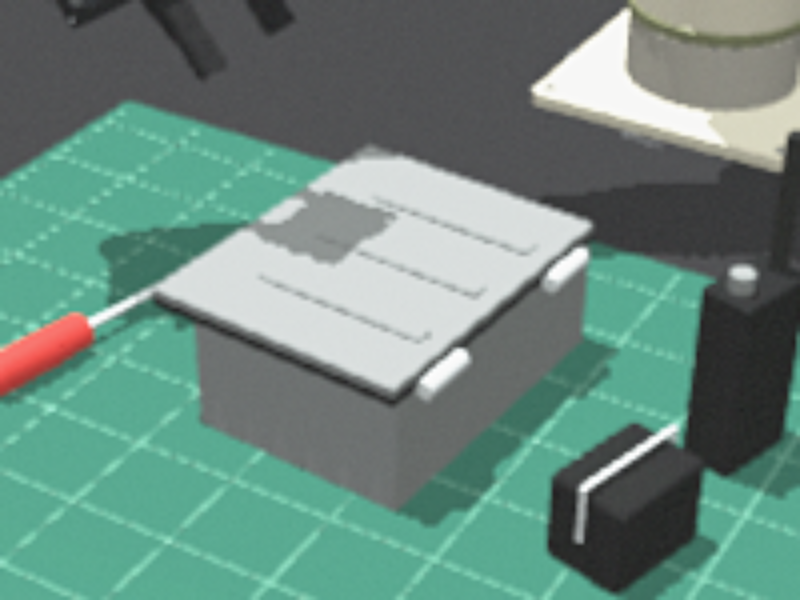

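The lid is level and shut, with its front corner at crop (155,295) against about (146,295) predicted. The hand is clear and the neighbouring objects are in place, so I hand in.

```bash
python3 -c "
from bench import *
print(close_job())"
```

```text
the job is handed in; nothing more can be done
None
```

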